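# Gauge a specimen holder on a trimming jig with its flip stop

## Task

Flip the jig's hinged stop fully down, then slide the specimen holder along the bed into the corner of fence and lowered stop and hold it there for a moment, flush and pressed against both at once, with about 7 newtons on each and never over 12. Then let go and flip the stop back up, to upright or past it, leaving the holder exactly at the gauged place and the jar, dish and scalpel alone.

Things in the scene. Friction and masses are not known exactly. Their poses are not given: they have to be found in the camera images.
- jig: Fixed trimming jig: smooth white plastic bed (friction about 0.3) 150 x 320 mm, its top 12 mm above the table, with a fence along its far edge. Origin on the table. Own x points from the bed to the fence, own y along the fence; the fence's flat face lies at own x = +30 mm, from own y = -190 to +130 mm.
- fence: Fixed aluminium fence of the jig, 20 mm thick, its top 46 mm above the table, 320 mm long, with scale ticks on top. Origin at bed-top height straight above the jig's origin, axes as the jig's; its smooth face lies at own x = +30 mm.
- stop: Fixed dark steel clamp on the fence that carries the hinged stop. Its origin is the gauge corner, at bed-top height: the point where the fence's face meets the near face of the lowered stop. Axes as the jig's. The seated holder lies at x < 0, y < 0 of this frame with its corner at the origin. The clamp reaches 60 mm above the table.
- stop_hinge (a point): Centre of the hinge, 12 mm behind the fence face, 6 mm to +y of the gauging face, 58 mm above the table. The hinge axis is the jig's y axis. The stop's arm is 12 mm wide (along y), 10 mm thick; its gauging blade, same width, hangs to 41 mm below the arm's middle, 14 to 58 mm from the hinge axis; lowered, it stands across the bed.
- stop_leaf (a joint): Angle of the hinged stop: 0 = fully down (end stop; arm level, pointing to the jig's -x over the bed), growing as it is flipped up, pi/2 = upright, end stop at 1.95, leaning back. The hinge is stiff (about 0.15 N m of friction) and stays wherever it is left; it needs about 2 N at the cross bar.
- stop_bar (a point): Centre of the black cross bar at the free end of the steel stop, 90 mm from the hinge axis: a round bar 14 mm thick, 30 mm long, parallel to the fence (jig's y); it can be pinched by its two flat ends and turns between the pads. With the stop down it is 78 mm in front of the fence's face, 58 mm above the table.
- holder_grip (a point): Centre of the specimen holder's upright steel grip, 70 mm above its underside. The holder is a loose grey block 50 (own x) x 90 (own y) x 35 mm high, 0.25 to 0.5 kg, on the bed in front of the fence, short of the stop; the grip is at its middle, 16 (own x) x 20 mm (own y) thick, from 35 to 87 mm above the underside. Own y points roughly to the stop.
- holder_corner (a point): Bottom corner of the holder at own x = +25 mm, y = +45 mm: the one that belongs in the corner of fence and stop.
- holder_back (a point): Bottom corner of the holder at own x = +25 mm, y = -45 mm: the other end of the side that belongs flush on the fence.
- jar: Bystander: closed amber jar with white cap, 64 mm across, 85 mm high; origin under its centre.
- dish: Bystander: steel bowl 110 mm across, 35 mm high; origin under its centre.
- scalpel: Bystander: green-handled scalpel, about 150 mm long, lying on the table; origin under the handle's middle.
Not all that is in view belongs to the job. Leave any yellow look-alike of the part that bears holder_grip alone.

How it is judged:
On the way, in this order (a step that is already met when the one before it is completed fails the run):
1. the stop is flipped fully down (value of joint stop_leaf below 0.06 rad), for 0.2 s.
2. with the stop down, the holder is flush on the fence (within 2 mm) and held against the fence and the stop with more than 3 N on each (value of joint stop_leaf below 0.06 rad and contact force between holder and stop above 3 N and contact force between holder and fence above 3 N and x of each of holder_corner, holder_back in the frame of stop above -0.002 m and y of holder_corner in the frame of stop between -0.002 and 0.0015 m), for 0.3 s.
3. the stop is flipped back up to upright (value of joint stop_leaf above 1.45 rad), for 0.2 s.
At the end, for the whole second after the job is handed in: The stop is up (1.45 rad or more) and still; the holder stands at rest on the bed, both ends of its back side within 2 mm of the fence and its end within 2 mm short (1.5 mm past) of the gauging face's place; nothing is touched by the robot (value of joint stop_leaf above 1.45 rad and height (world z) of holder_corner between 0.0095 and 0.0145 m and height (world z) of holder_back below 0.0145 m and linear speed of holder below 0.01 m/s and velocity of joint stop_leaf between -0.1 and 0.1 rad/s and x of each of holder_corner, holder_back in the frame of stop above -0.002 m and y of holder_corner in the frame of stop between -0.002 and 0.0015 m).
It fails at once if the holder is forced against the stop or the fence with more than 13 N (contact force between holder and stop above 13 N or contact force between holder and fence above 13 N).
It fails at once if the jar, the dish or the scalpel is shifted by more than 20 mm (distance of any of jar, dish, scalpel from where it was at the start of the episode above 0.02 m).
It also fails if it takes over 72 s, if anything falls off the work surface, if the arm or the gripper's body presses on something with over 40 N, if the wrist force passes 120 N, or if a joint passes its speed limit or range.

## Robot

A 6-joint arm with a two-finger parallel gripper is mounted at the origin on the work surface. World frame = base frame: x ahead of the robot, y to its left, z up, the work surface at z = 0. Lengths are in m, angles in rad, forces in N, time in s.
With the tool pointing down it reaches from about 0.3 to 0.875 m from the base axis. Payload 6.4 kg.
Tool frame: the origin (TCP) lies midway between the tips of the shut fingers; the grasp point (between the pads) lies ctrl.grip_point_offset behind it (ctrl.grip_point_offset is the distance from the TCP to the grasp point, in m); z points along the fingers, y is the direction in which the jaws open and shut (so a half turn about z gives the same grasp; the last joint's range is limited). The gripper opens to 85 mm and grips with 20 to 120 N. Pads are 22 mm wide; open, the fingers measure 114 mm over their backs; the gripper's body (76 mm by 85 mm) begins 54 mm behind the grasp point. The pads swing forward as they close: fully open they stand 13 mm farther back than shut.
Start: joints at [-1.331, 0.181, 1.607, -0, 1.354, -0.206], TCP at [0.248, -0.519, 0.231] pointing down, gripper open.
Joint ranges: [-2.99, 2.99], [-0.89, 2.07], [0.3, 2.58], [-1.14, 4.28], [0, 2.63], [-3.12, 3.12]. Speed limits (rad/s): [2.57, 2.57, 3.01, 3.14, 3.14, 3.14].

## Interface

Orientations are given as a unit quaternion [w, x, y, z].
In Python, from bench import ctrl, viewer gives the robot as it stands.
- The arm moves only by the shell command python3 -m handwheel 'ROWS' [OPENING]. ROWS is JSON, a list of rows, each an object with "travel": the shift along the tool's x, y, z as a fraction of full scale, a list of three; "dr": the turn, a rotation vector about the tool's x, y, z as a fraction of full scale, a list of three. A call has 1 to 20 rows; each row shifts and turns the pose as measured when the row begins, along the tool's axes as they then stand; what a row does not reach is not made up. Full scale, the value 1, is 150 mm for a shift and 30 degrees for a turn. A row lasts 1/12 s, in which the tool goes at most 41.7 mm and 7.16 degrees, less where a joint would pass 70% of its speed; a pose out of reach is approached as far as the arm can. A call with a number of a shift or a turn outside -1 to 1 is refused whole. A call with a gripper value outside its range is refused whole. OPENING is the opening, from -1 (shut) to 1 (fully open), set as the call begins (- or left out, the last holds). The fingers move at their own pace and stop on an object; the grip force is fixed at half the most. Time passes only in rows, so rows that do not move let the fingers close. It gives the time, the measured TCP pose, the force and the opening at its end, in the units of the state.
- ctrl.get_obs(): the state, without advancing time (a new reading comes with each control period).
- viewer.camera(name): name is "scene" or "side" or "wrist"; returns the picture (420x560x3 uint8, red, green, blue); there is no depth.
- viewer.get_calibration(name): a dict with "camera_matrix" (3x3 intrinsics, pixels), "k1" (the pictures are not rectified: a ray, as slopes to the right and down, at radius r is drawn at 1 + k1 r^2 times it, then the intrinsics apply), "R" (3x3) and "t" (3): a world point X has camera coordinates R X + t. Camera axes: x right, y down, z forward; pixel columns grow to the right and rows downward; lengths in m; the calibration is good to about 2 mm. A picture is of the moment at which its call begins: read the wrist's pose just before it. get_calibration takes no time and is no camera call; for the wrist camera it gives the pose at the moment of the call.
- ctrl.hand_in(): hands the job in, once; it reports no verdict.
The state is a dict: "time_s": time; "q": joint angles; "dq": joint speeds; "joint_efforts": joint torques, N m; "eef_pos": TCP position; "eef_rot": TCP orientation; "wrist_force": force on the tool from outside, world axes, zero at the start; "torque": the same for the moment, N m; "opening": opening from 0.0 (shut) to 1.0 (fully open).
Only numpy, scipy, OpenCV 4.12 (cv2) and the standard library are available. Lean on these libraries where they do the work, as an engineer would, in place of code of your own. Each camera call takes 0.05 s, during which the arm holds its last target. There are 200 camera calls.

## Working session

There is one attempt and no reset: what is moved stays moved. The work goes in short steps, Python scripts to look and compute and a shell command to move; the robot and the scene stay as the last step left them, time stands still between calls to the robot, and variables do not carry over. Pictures are saved under pics/ and viewed, about 8 in all and at most 12, crops included, and the job is handed in when it is done.

```bash
ls; mkdir -p pics; python3 - <<'E'
from bench import ctrl, viewer
import cv2,numpy as np
print(ctrl.get_obs(), ctrl.grip_point_offset)
a=viewer.camera("scene");b=viewer.camera("side")
cv2.imwrite("pics/a.png",a[:,:,::-1]);cv2.imwrite("pics/b.png",b[:,:,::-1])
for n in("scene","side","wrist"):print(n,viewer.get_calibration(n))
E
```

```text
pics
{'time_s': 0.0, 'q': array([-1.33127478e+00,  1.81546035e-01,  1.60800881e+00, -1.71424454e-05,
        1.35380758e+00, -2.06310282e-01]), 'dq': array([ 0.0002534 , -0.00113083,  0.00228658, -0.00083611, -0.00121107,
       -0.00139593]), 'joint_efforts': array([-1.44478276e-03, -4.44880128e+01, -3.51340091e+01, -4.22759704e-04,
        9.08954273e-03, -5.20678284e-06]), 'eef_pos': array([ 0.24781548, -0.51823973,  0.23038096]), 'eef_rot': array([-8.84624405e-04,  9.75256171e-01,  2.21076045e-01, -2.30608449e-05]), 'wrist_force': array([-0.00216428, -0.54834863, -0.47557105]), 'torque': array([-0.00691557,  0.02447093, -0.00399374]), 'opening': 0.9975058671809084} 0.0187
scene {'camera_matrix': array([[392.18358798,   0.        , 278.16088229],
       [  0.        , 392.18358798, 212.16178977],
       [  0.        ,   0.        ,   1.        ]]), 'k1': -0.04618802763387463, 'R': array([[ 0.56074512,  0.82798326, -0.00293795],
       [ 0.6346163 , -0.43206253, -0.64076839],
       [-0.53181487,  0.35744327, -0.76772863]]), 't': array([-0.30558912, -0.27295061,  1.22937285])}
side {'camera_matrix': array([[512.93437065,   0.        , 286.97809363],
       [  0.        , 512.93437065, 213.90677462],
       [  0.        ,   0.        ,   1.        ]]), 'k1': -0.10260252362981913, 'R': array([[ 0.97916042, -0.2030687 ,  0.00282502],
       [-0.1418543 , -0.69381789, -0.70604114],
       [ 0.14533491,  0.6909268 , -0.70816518]]), 't': array([-0.51792661,  0.10670398,  1.3205538 ])}
wrist {'camera_matrix': array([[331.38016649,   0.        , 284.87224859],
       [  0.        , 331.38016649, 209.39571453],
       [  0.        ,   0.        ,   1.        ]]), 'k1': -0.0452759640161272, 'R': array([[ 0.43223622, -0.90175791, -0.00212627],
       [-0.86270389, -0.41420072,  0.29013749],
       [-0.26251448, -0.12357359, -0.95698261]]), 't': array([-0.57410667, -0.03960509,  0.37979791])}
```

View pics/a.png

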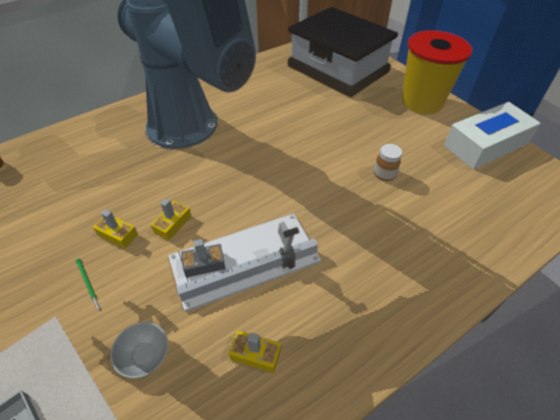

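View pics/b.png

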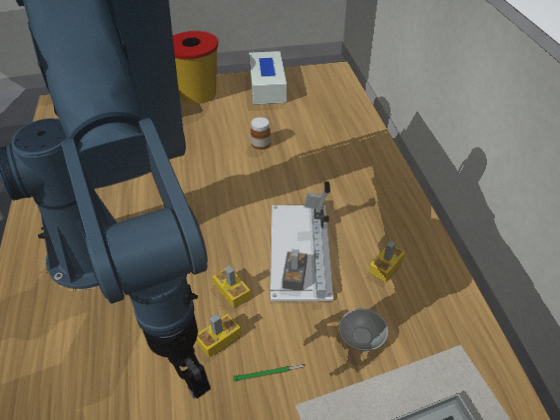

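Three yellow look-alikes are at scene (115,228), (172,217) and (255,350). The grey holder on the white bed is at scene (202,257) and side (296,268), and it is the only grey block in front of the fence. The stop is up at scene (290,240) and side (322,200). I'll enlarge these to confirm and measure.

```bash
python3 - <<'E'
import cv2
a=cv2.imread("pics/a.png")[205:315,155:335];b=cv2.imread("pics/b.png")[172:312,260:345]
cv2.imwrite("pics/a2.png",cv2.resize(a,None,fx=4.4,fy=4.4,interpolation=cv2.INTER_CUBIC))
cv2.imwrite("pics/b2.png",cv2.resize(b,None,fx=4.2,fy=4.2,interpolation=cv2.INTER_CUBIC))
E
```

```text
(no output)
```

View pics/a2.png

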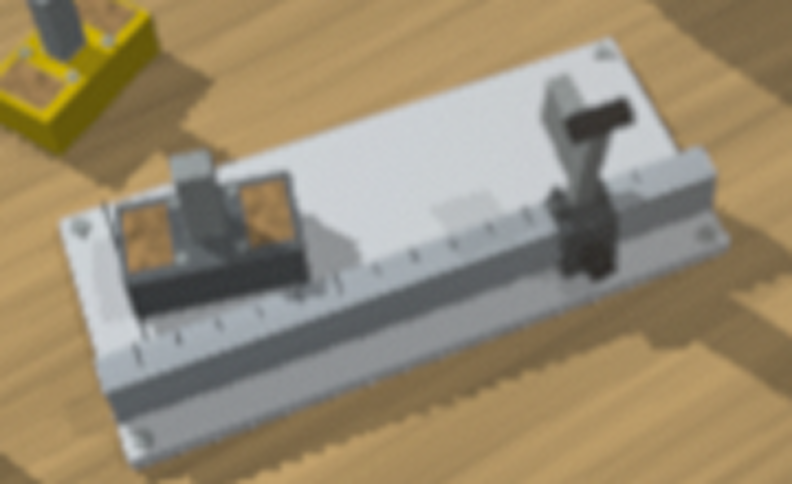

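View pics/b2.png

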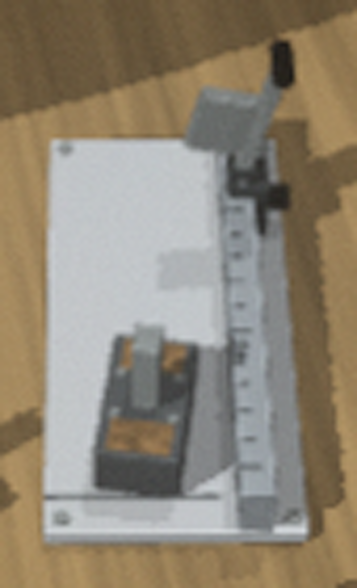

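The crops confirm the target: the grey holder with its upright grip is on the bed at a2 (205,205) and b2 (148,370), short of the raised stop. The stop's bar is at a2 (600,118) and b2 (282,63). Next I turn these pixels into positions.

```bash
cat >h.py <<'E'
import numpy as np
from bench import ctrl,viewer
from scipy.optimize import least_squares
def proj(c,X):
    p=c["R"]@np.asarray(X)+c["t"];s=p[:2]/p[2];s=s*(1+c["k1"]*(s@s));K=c["camera_matrix"];return K[:2,:2]@s+K[:2,2]
def onz(c,uv,z):
    return least_squares(lambda p:proj(c,[p[0],p[1],z])-uv,[.5,-.2]).x
def tri(cs,uvs):
    r=least_squares(lambda p:np.concatenate([proj(c,p)-u for c,u in zip(cs,uvs)]),[.5,-.2,.05]);return r.x,abs(r.fun).max()
E
python3 - <<'E'
from h import *
np.set_printoptions(precision=4,suppress=True)
A=viewer.get_calibration("scene");B=viewer.get_calibration("side")
a=lambda u,v:np.array([155+(u+.5)/4.4-.5,205+(v+.5)/4.4-.5]);b=lambda u,v:np.array([260+(u+.5)/4.2-.5,172+(v+.5)/4.2-.5])
for n,c,uv,z in [("bed-y A",A,a(62,218),.012),("bed+y A",A,a(610,40),.012),("bed-y B",B,b(45,530),.012),("bed+y B",B,b(50,142),.012),("flange-y A",A,a(135,465),.012),("flange+y A",A,a(728,242),.012),("flange-y B",B,b(305,530),.012),
("fence-y near A",A,a(98,357),.046),("fence-y far A",A,a(110,390),.046),("fence+y near A",A,a(700,150),.046),("fence+y far A",A,a(716,180),.046),
("fence-y near B",B,b(238,497),.046),("fence-y far B",B,b(275,497),.046),
("h A",A,a(115,208),.047),("h A",A,a(295,172),.047),("h A",A,a(305,250),.047),("h A",A,a(130,288),.047),
("h B",B,b(116,337),.047),("h B",B,b(198,345),.047),("h B",B,b(182,458),.047),("h B",B,b(98,455),.047)]:
    print(n,onz(c,uv,z))
print("bar",tri([A,B],[a(600,118),b(282,63)]));print("griptop",tri([A,B],[a(190,160),b(148,331)]))
E
```

```text
bed-y A [ 0.4369 -0.2329]
bed+y A [0.5001 0.0761]
bed-y B [ 0.4398 -0.2352]
bed+y B [0.5    0.0736]
flange-y A [ 0.5865 -0.2623]
flange+y A [0.6453 0.0476]
flange-y B [ 0.5837 -0.265 ]
fence-y near A [ 0.5448 -0.2546]
fence-y far A [ 0.564  -0.2574]
fence+y near A [0.6086 0.0545]
fence+y far A [0.6282 0.0498]
fence-y near B [ 0.5446 -0.2589]
fence-y far B [ 0.5647 -0.2631]
h A [ 0.4724 -0.2115]
h A [ 0.5039 -0.1254]
h A [ 0.548  -0.1441]
h A [ 0.5194 -0.2255]
h B [ 0.5021 -0.1321]
h B [ 0.548  -0.1478]
h B [ 0.5202 -0.227 ]
h B [ 0.4744 -0.2155]
bar (array([ 0.625 , -0.0235,  0.1479]), np.float64(0.5429281458603725))
griptop (array([ 0.5098, -0.1782,  0.1042]), np.float64(0.3967171672136942))
```

```bash
cat >>h.py <<'E'
from scipy.spatial.transform import Rotation as Rn
YAW=np.deg2rad(-11.5);O=np.array([.5535,-.0655])
def jig2w(x,y): c,s=np.cos(YAW),np.sin(YAW);return O+np.array([c*x-s*y,s*x+c*y])
def w2jig(p): c,s=np.cos(YAW),np.sin(YAW);d=np.asarray(p)[:2]-O;return np.array([c*d[0]+s*d[1],-s*d[0]+c*d[1]])
def state():
    o=ctrl.get_obs();w,x,y,z=o["eef_rot"];R=Rn.from_quat([x,y,z,w]);return o,R
def to(target,yaw=YAW):
    "shift (tool axes) and turn to TCP target with tool down, tool x at world angle yaw; fractions of full scale"
    o,R=state();T=Rn.from_euler("z",yaw)*Rn.from_euler("x",np.pi)
    np.set_printoptions(precision=4,suppress=True)
    print("t",o["time_s"],"pos",o["eef_pos"],"jig",w2jig(o["eef_pos"]),"F",o["wrist_force"],"open",o["opening"])
    print("travel",R.inv().apply(np.array(target)-o["eef_pos"])/.15,"dr",(R.inv()*T).as_rotvec()/np.deg2rad(30))
E
python3 -m handwheel '[{"travel":[0,0,-0.05],"dr":[0,0,0.23]},{"travel":[0,0,-0.05],"dr":[0,0,0.23]},{"travel":[0,0,-0.05],"dr":[0,0,0.23]},{"travel":[0,0,0],"dr":[0,0,0.23]},{"travel":[0,0,0],"dr":[0,0,0.23]},{"travel":[0,0,0],"dr":[0,0,0.09]}]' 1
python3 -c "
from h import *
to([*jig2w(.05,.055),.26])"
```

```text
time_s: 0.6
eef_pos: [0.2473, -0.5162, 0.2503]
eef_rot: [-0.004, 0.993, -0.114, -0.002]
wrist_force: [-0.8, -0.1, 0.4]
opening: 0.999
t 0.6 pos [ 0.2473 -0.5162  0.2503] jig [-0.2102 -0.5027] F [-0.7518 -0.0719  0.4016] open 0.9992809898369779
travel [ 1.628  -3.7659 -0.0412] dr [-0.0153  0.0074 -0.0543]
```

```bash
python3 -m handwheel '[{"travel":[0.1,-0.23,0],"dr":[-0.01,0,-0.05]},{"travel":[0.1,-0.23,0],"dr":[0,0,0]},{"travel":[0.1,-0.23,0],"dr":[0,0,0]},{"travel":[0.1,-0.23,0],"dr":[0,0,0]},{"travel":[0.1,-0.23,0],"dr":[0,0,0]},{"travel":[0.1,-0.23,0],"dr":[0,0,0]},{"travel":[0.1,-0.23,0],"dr":[0,0,0]},{"travel":[0.1,-0.23,0],"dr":[0,0,0]},{"travel":[0.1,-0.23,0],"dr":[0,0,0]},{"travel":[0.1,-0.23,0],"dr":[0,0,0]},{"travel":[0.1,-0.23,0],"dr":[0,0,0]},{"travel":[0.1,-0.23,0],"dr":[0,0,0]},{"travel":[0.1,-0.23,0],"dr":[0,0,0]},{"travel":[0.1,-0.23,0],"dr":[0,0,0]},{"travel":[0.1,-0.2,0],"dr":[0,0,0]}]'
python3 -c "
from h import *
to([*jig2w(.05,.055),.26])"
```

```text
time_s: 1.85
eef_pos: [0.5812, -0.0439, 0.2448]
eef_rot: [-0.003, 0.994, -0.109, -0.005]
wrist_force: [0.2, -0.9, 0.4]
opening: 0.998
t 1.85 pos [ 0.5812 -0.0439  0.2448] jig [0.0229 0.0267] F [ 0.2087 -0.8508  0.386 ] open 0.9981023051552259
travel [ 0.1762 -0.1926 -0.1025] dr [-0.0105  0.0217 -0.0356]
```

```bash
python3 -m handwheel '[{"travel":[0.1,-0.1,-0.1],"dr":[-0.01,0.02,-0.03]},{"travel":[0.08,-0.1,-0.05],"dr":[0,0,0]},{"travel":[0,0,0],"dr":[0,0,0]},{"travel":[0,0,0],"dr":[0,0,0]}]' >/dev/null
python3 -c "
from h import *
import cv2,pickle
to([*jig2w(.05,.055),.26])
c=viewer.get_calibration('wrist');a=viewer.camera('wrist');pickle.dump(c,open('w1.pkl','wb'))
cv2.imwrite('pics/w1.png',cv2.resize(a[:,:,::-1],None,fx=1.4,fy=1.4,interpolation=cv2.INTER_CUBIC))
print(-c['R'].T@c['t'],proj(c,[*jig2w(.03,.049),.012]),proj(c,[*jig2w(.0617,.0554),.148]))"
```

```text
t 2.1833 pos [ 0.6167 -0.0107  0.2644] jig [0.051  0.0663] F [ 0.0857  0.4368 -0.0554] open 0.9994323557691355
travel [-0.0071  0.0755  0.0292] dr [-0.0043  0.0108  0.0141]
[ 0.6891 -0.026   0.4072] [298.8492 188.0045] [298.0123 189.2052]
```

View pics/w1.png

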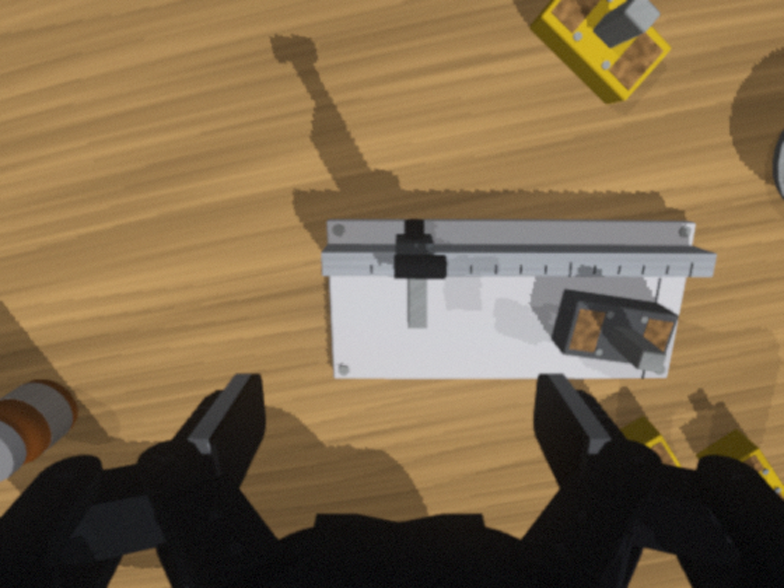

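The wrist view shows the bar at (420,267), the blade at (417,303), the fence face's top edge at v≈276 from u=323 to 713, and the grip top at (650,355). The bar is 2 px from where I predicted it. I'll check these in the jig frame.

```bash
python3 -c "
from h import *
import pickle
c=pickle.load(open('w1.pkl','rb'));p=lambda u,v:np.array([(u+.5)/1.4-.5,(v+.5)/1.4-.5])
np.set_printoptions(precision=4,suppress=True)
for n,u,v,z in [('fence +y',323,276,.046),('fence -y',713,276,.046),('bar',420.5,267,.148),('barL',395,267,.155),('barR',446,267,.155),('bed+y',334,378,.012),('bed-y',667,377,.012),('griptop',650,354,.099),('h tl',567,290,.047),('h tr',677,303,.047),('h br',668,368,.047),('h bl',556,352,.047)]:
  q=onz(c,p(u,v),z);print(n,q,w2jig(q))
to([*jig2w(.0617,.0545),.2])
"
```

```text
fence +y [0.6054 0.0539] [0.027  0.1274]
fence -y [ 0.545  -0.2597] [ 0.0303 -0.192 ]
bar [ 0.6236 -0.0251] [0.0606 0.0536]
barL [ 0.628  -0.0111] [0.0622 0.0682]
barR [ 0.6226 -0.0391] [0.0625 0.0397]
bed+y [0.4982 0.0752] [-0.0822  0.1268]
bed-y [ 0.4375 -0.238 ] [-0.0792 -0.1922]
griptop [ 0.5146 -0.179 ] [-0.0155 -0.1189]
h tl [ 0.5564 -0.1386] [ 0.0174 -0.071 ]
h tr [ 0.5275 -0.2287] [ 0.0071 -0.1651]
h br [ 0.4685 -0.2202] [-0.0524 -0.1686]
h bl [ 0.503  -0.1247] [-0.0377 -0.0681]
t 2.2333 pos [ 0.6165 -0.0108  0.2643] jig [0.0508 0.0662] F [-0.6132  0.0906 -0.1401] open 1.0035787869069137
travel [0.0747 0.0793 0.4279] dr [-0.005   0.011   0.0131]
```

```bash
sed -i 's/deg2rad(-11.5);O=.*/deg2rad(-11.2);O=np.array([.553,-.0662])/' h.py
python3 -m handwheel '[{"travel":[0.075,0.08,0.1],"dr":[0,0.01,0]},{"travel":[0,0,0.2],"dr":[0,0,0]},{"travel":[0,0,0.2],"dr":[0,0,0]},{"travel":[0,0,0.2],"dr":[0,0,0]},{"travel":[0,0,0],"dr":[0,0,0]}]'
python3 -c "
from h import *
print(w2jig([.6243,-.0243]));to([*jig2w(.061,.0545),.128])"
```

```text
time_s: 2.65
eef_pos: [0.6231, -0.0296, 0.1565]
eef_rot: [-0.001, 0.995, -0.099, 0.001]
wrist_force: [-1.4, 0.0, -0.7]
opening: 0.999
[0.06180368 0.05495093]
t 2.65 pos [ 0.6231 -0.0296  0.1565] jig [0.0616 0.0495] F [-1.4437  0.033  -0.6635] open 0.9992382259217039
travel [-0.0046 -0.0331  0.1902] dr [-0.0025 -0.0036 -0.0059]
```

```bash

python3 -m handwheel '[{"travel":[0,-0.03,0.1],"dr":[0,0,0]},{"travel":[0,0,0.09],"dr":[0,0,0]},{"travel":[0,0,0],"dr":[0,0,0]}]'
python3 -m handwheel '[{"travel":[0,0,0],"dr":[0,0,0]},{"travel":[0,0,0],"dr":[0,0,0]},{"travel":[0,0,0],"dr":[0,0,0]},{"travel":[0,0,0],"dr":[0,0,0]},{"travel":[0,0,0],"dr":[0,0,0]},{"travel":[0,0,0],"dr":[0,0,0]},{"travel":[0,0,0],"dr":[0,0,0]},{"travel":[0,0,0],"dr":[0,0,0]}]' -1
python3 -c "
from h import *
to([*jig2w(.061,.0545),.128])"
```

```text
time_s: 2.9
eef_pos: [0.6219, -0.028, 0.1274]
eef_rot: [-0.0, 0.995, -0.101, -0.001]
wrist_force: [-0.9, 0.9, -0.4]
opening: 0.999
time_s: 3.57
eef_pos: [0.6241, -0.0238, 0.1332]
eef_rot: [-0.004, 0.995, -0.101, 0.003]
wrist_force: [0.5, 0.6, -4.5]
opening: 0.331
t 3.5667 pos [ 0.6241 -0.0238  0.1332] jig [0.0615 0.0554] F [ 0.4589  0.626  -4.5372] open 0.33057692984024156
travel [-0.0033  0.006   0.0347] dr [-0.0167 -0.0083 -0.0116]
```

```bash

python3 -m handwheel '[{"travel":[-0.089,0,-0.013],"dr":[0,0,0]},{"travel":[-0.09,0,0],"dr":[0,0,0]},{"travel":[-0.089,0,0.014],"dr":[0,0,0]},{"travel":[-0.086,0,0.027],"dr":[0,0,0]},{"travel":[-0.081,0,0.04],"dr":[0,0,0]},{"travel":[-0.074,0,0.051],"dr":[0,0,0]},{"travel":[0,0,0],"dr":[0,0,0]}]'
python3 -c "
from h import *
to([*jig2w(-.048,.055),.045])"
```

```text
time_s: 4.15
eef_pos: [0.5689, -0.0129, 0.129]
eef_rot: [-0.002, 0.994, -0.102, 0.03]
wrist_force: [14.3, -0.9, -36.0]
opening: 0.331
t 4.15 pos [ 0.5689 -0.0129  0.129 ] jig [0.0052 0.0554] F [ 14.2572  -0.9027 -35.9614] open 0.3309624305928193
travel [-0.3869  0.0115  0.538 ] dr [-0.0204 -0.1118 -0.0159]
```

```bash

python3 -m handwheel '[{"travel":[0,0,0.035],"dr":[0,-0.08,0]},{"travel":[-0.04,0,0.04],"dr":[0,0,0]},{"travel":[-0.04,0,0.04],"dr":[0,0,0]}]'
python3 -c "
from h import *
to([*jig2w(-.048,.055),.045])"
```

```text
time_s: 4.4
eef_pos: [0.5688, -0.0128, 0.1285]
eef_rot: [-0.003, 0.995, -0.101, 0.022]
wrist_force: [-1.8, -0.1, 18.3]
opening: 0.333
t 4.4 pos [ 0.5688 -0.0128  0.1285] jig [0.0051 0.0554] F [-1.7747 -0.0701 18.3306] open 0.333297640543901
travel [-0.3771  0.0112  0.541 ] dr [-0.0201 -0.0807 -0.0142]
```

```bash
python3 -c "
from h import *
import cv2
o,R=state();print(o['torque'],o['wrist_force'],R.as_matrix())
a=viewer.camera('side')[120:260,230:390];b=viewer.camera('scene')[160:300,200:360]
cv2.imwrite('pics/s1.png',cv2.resize(np.hstack([a,b])[:,:,::-1],None,fx=2.5,fy=2.5,interpolation=cv2.INTER_CUBIC))"
```

```text
[ 0.0015038  -0.13689293  0.1599994 ] [-1.77474562 -0.0701144  18.3306399 ] [[ 0.97855977 -0.2013148   0.04351005]
 [-0.20158845 -0.97946837  0.00195057]
 [ 0.04222404 -0.01067987 -0.99905109]]
```

View pics/s1.png

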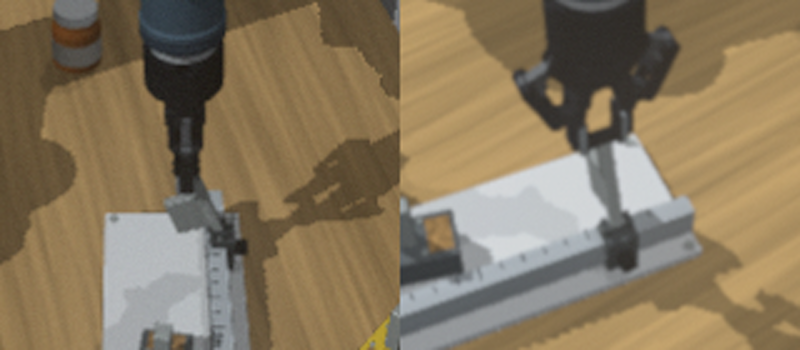

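The stop is about 60° up, with the bar pinched between the pads. I'll continue along the arc.

```bash

python3 -m handwheel '[{"travel":[-0.08,0,0.045],"dr":[0,-0.05,0]},{"travel":[-0.075,0,0.055],"dr":[0,0,0]},{"travel":[-0.065,0,0.065],"dr":[0,0,0]}]'
python3 -c "
from h import *
to([*jig2w(-.048,.055),.045])"
```

```text
time_s: 4.75
eef_pos: [0.5512, -0.0094, 0.118]
eef_rot: [-0.003, 0.995, -0.101, 0.025]
wrist_force: [-15.2, 2.4, 35.3]
opening: 0.332
t 4.75 pos [ 0.5512 -0.0094  0.118 ] jig [-0.0128  0.0554] F [-15.1526   2.4295  35.2666] open 0.3322957203027194
travel [-0.2583  0.0096  0.4745] dr [-0.0201 -0.0938 -0.015 ]
```

```bash

python3 -m handwheel '[{"travel":[-0.09,0,0.035],"dr":[0,-0.05,0]},{"travel":[-0.08,0,0.06],"dr":[0,0,0]},{"travel":[-0.07,0,0.065],"dr":[0,0,0]},{"travel":[-0.06,0,0.075],"dr":[0,0,0]}]'
python3 -c "
from h import *
to([*jig2w(-.048,.055),.045])"
```

```text
time_s: 5.08
eef_pos: [0.5241, -0.0039, 0.0924]
eef_rot: [-0.003, 0.994, -0.103, 0.031]
wrist_force: [-4.4, -1.0, 9.4]
opening: 0.329
t 5.0833 pos [ 0.5241 -0.0039  0.0924] jig [-0.0405  0.0555] F [-4.4283 -0.9522  9.4424] open 0.32855599414433656
travel [-0.0694  0.0078  0.3119] dr [-0.022  -0.1171 -0.0199]
```

```bash

python3 -m handwheel '[{"travel":[-0.035,0,0.08],"dr":[0,-0.08,0]},{"travel":[-0.025,0,0.085],"dr":[0,-0.05,0]},{"travel":[-0.015,0,0.08],"dr":[0,0,0]},{"travel":[0,0,0.07],"dr":[0,0,0]}]'
python3 -c "
from h import *
to([*jig2w(-.048,.055),.045])"
```

```text
time_s: 5.42
eef_pos: [0.511, -0.0013, 0.0496]
eef_rot: [-0.006, 0.995, -0.102, -0.006]
wrist_force: [-9.5, -3.3, 8.2]
opening: 0.332
t 5.4167 pos [ 0.511  -0.0013  0.0496] jig [-0.0538  0.0555] F [-9.5343 -3.3065  8.174 ] open 0.332412773183959
travel [0.0394 0.0034 0.0302] dr [-0.0204  0.0265 -0.0178]
```

```bash

python3 -m handwheel '[{"travel":[-0.01,0,0.05],"dr":[0,0,0]},{"travel":[0,0,0.05],"dr":[0,0,0]},{"travel":[0,0,0.04],"dr":[0,0,0]}]'
python3 -c "
from h import *
to([*jig2w(-.048,.055),.045])"
```

```text
time_s: 5.67
eef_pos: [0.5118, -0.0014, 0.0326]
eef_rot: [-0.006, 0.995, -0.102, -0.005]
wrist_force: [-26.5, 3.3, 68.0]
opening: 0.328
t 5.6667 pos [ 0.5118 -0.0014  0.0326] jig [-0.053   0.0556] F [-26.5328   3.3213  67.9701] open 0.32784755255189685
travel [ 0.0326  0.0027 -0.0828] dr [-0.0211  0.0201 -0.018 ]
```

```bash

python3 -m handwheel '[{"travel":[0,0,-0.02],"dr":[0,0,0]},{"travel":[0,0,0],"dr":[0,0,0]}]'
python3 -m handwheel '[{"travel":[0,0,0],"dr":[0,0,0]},{"travel":[0,0,0],"dr":[0,0,0]},{"travel":[0,0,0],"dr":[0,0,0]},{"travel":[0,0,0],"dr":[0,0,0]}]' 0.2
python3 -c "
from h import *
to([*jig2w(-.03,-.1),.2])"
```

```text
time_s: 5.83
eef_pos: [0.5116, -0.0014, 0.0381]
eef_rot: [-0.006, 0.995, -0.102, -0.006]
wrist_force: [-3.8, 0.5, 2.8]
opening: 0.325
time_s: 6.17
eef_pos: [0.5145, -0.0021, 0.0407]
eef_rot: [-0.006, 0.995, -0.102, -0.003]
wrist_force: [-0.1, 0.0, -0.4]
opening: 0.602
t 6.1667 pos [ 0.5145 -0.0021  0.0407] jig [-0.0502  0.0554] F [-0.0805  0.0419 -0.4202] open 0.6021649933823209
travel [ 0.1368  1.0219 -1.0751] dr [-0.0225  0.014  -0.0186]
```

```bash

python3 -m handwheel '[{"travel":[0,0,-0.25],"dr":[0,0,0]},{"travel":[0,0,-0.25],"dr":[0,0,0]},{"travel":[0,0.1,-0.25],"dr":[0,0,0]},{"travel":[0,0.2,-0.25],"dr":[0,0,0]},{"travel":[0,0.25,-0.2],"dr":[0,0,0]},{"travel":[0,0.1,0],"dr":[0,0,0]},{"travel":[0,0,0],"dr":[0,0,0]},{"travel":[0,0,0],"dr":[0,0,0]}]' 1
python3 -c "
from h import *
import cv2,pickle
to([*jig2w(-.03,-.1),.2])
c=viewer.get_calibration('wrist');a=viewer.camera('wrist');pickle.dump(c,open('w2.pkl','wb'))
cv2.imwrite('pics/w2.png',cv2.resize(a[:,:,::-1],None,fx=1.4,fy=1.4,interpolation=cv2.INTER_CUBIC))
for q in [(.03,.0494,.012),(-.048,.0554,.058),(.03,-.19,.046),(.03,.13,.046)]:print(1.4*proj(c,[*jig2w(q[0],q[1]),q[2]]))"
```

```text
time_s: 6.83
eef_pos: [0.4966, -0.0954, 0.2176]
eef_rot: [-0.006, 0.995, -0.102, -0.005]
wrist_force: [0.0, 0.2, 0.9]
opening: 0.998
t 6.8333 pos [ 0.4966 -0.0954  0.2176] jig [-0.0496 -0.0396] F [0.0176 0.1833 0.9168] open 0.9984638038377702
travel [0.1357 0.4024 0.112 ] dr [-0.0192  0.0197 -0.0168]
[276.3796 141.7354]
[259.1252 262.2094]
[631.0877 139.378 ]
[142.3625 143.7715]
```

View pics/w2.png

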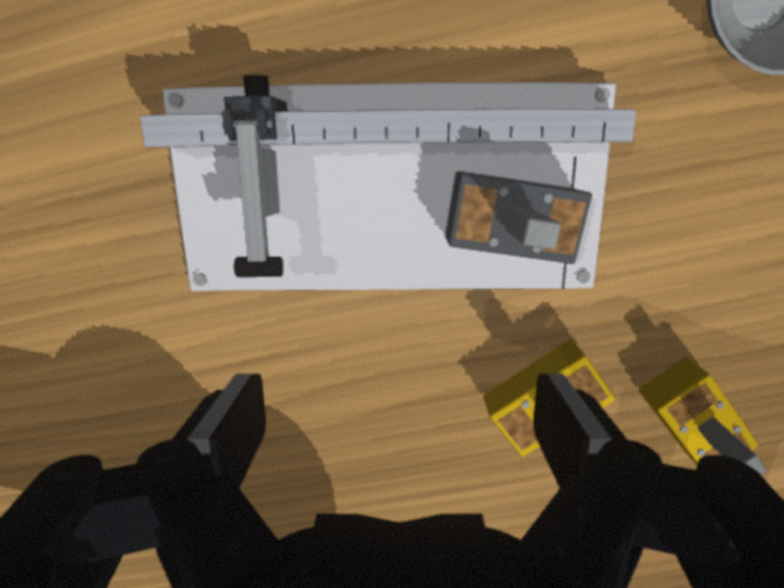

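The stop is down: the bar is at (259,267), against (259,262) predicted for fully down. The holder's grip top is at (542,232). Next I measure the holder.

```bash
python3 -c "
from h import *
import pickle
c=pickle.load(open('w2.pkl','rb'));p=lambda u,v:np.array([(u+.5)/1.4-.5,(v+.5)/1.4-.5])
np.set_printoptions(precision=4,suppress=True)
for n,u,v,z in [('fence +y',145,146,.046),('fence -y',633,140,.046),('bar',259,267,.058),('griptop',543,231,.099),('h tl',463,173,.047),('h tr',591,190,.047),('h br',575,263,.047),('h bl',456,245,.047),('block+y',248,140,.065)]:
  q=onz(c,p(u,v),z);print(n,q,w2jig(q))
"
```

```text
fence +y [0.6061 0.0543] [0.0287 0.1285]
fence -y [ 0.545  -0.2595] [ 0.0297 -0.1912]
bar [ 0.5137 -0.0014] [-0.0512  0.0559]
griptop [ 0.5093 -0.1809] [-0.0206 -0.121 ]
h tl [ 0.5459 -0.1474] [ 0.0088 -0.081 ]
h tr [ 0.5184 -0.2291] [-0.0023 -0.1665]
h br [ 0.4706 -0.2139] [-0.0521 -0.1609]
h bl [ 0.4995 -0.1348] [-0.0392 -0.0777]
block+y [ 0.5934 -0.0202] [0.0307 0.0529]
```

```bash

python3 -c "
from h import *
to([.509,-.181,.13],np.deg2rad(-19.2))"
```

```text
t 6.8833 pos [ 0.4963 -0.095   0.217 ] jig [-0.05   -0.0393] F [ 0.2353 -1.029   0.7348] open 0.9975789509588672
travel [0.2051 0.5499 0.5725] dr [-0.0177  0.0231  0.251 ]
```

```bash

python3 -m handwheel '[{"travel":[0.07,0.18,0.1],"dr":[-0.015,0.02,0]},{"travel":[0.07,0.18,0.15],"dr":[0,0,0]},{"travel":[0.065,0.18,0.15],"dr":[0,0,0]},{"travel":[0,0,0.1],"dr":[0,0,0.13]},{"travel":[0,0,0],"dr":[0,0,0.12]},{"travel":[0,0,0],"dr":[0,0,0]},{"travel":[0,0,0],"dr":[0,0,0]}]' 
python3 -c "
from h import *
to([.509,-.181,.063],np.deg2rad(-19.2))"
```

```text
time_s: 7.47
eef_pos: [0.5096, -0.174, 0.1311]
eef_rot: [-0.005, 0.986, -0.164, -0.005]
wrist_force: [-0.0, -0.2, 0.4]
opening: 0.998
t 7.4667 pos [ 0.5096 -0.174   0.1311] jig [-0.0216 -0.1142] F [-0.0182 -0.2384  0.4323] open 0.9979672175468568
travel [0.0163 0.0488 0.4535] dr [-0.0146  0.0212  0.009 ]
```

```bash

python3 -m handwheel '[{"travel":[0.016,0.05,0.1],"dr":[-0.02,0.03,0.01]},{"travel":[0,0,0.18],"dr":[0,0,0]},{"travel":[0,0,0.17],"dr":[0,0,0]},{"travel":[0,0,0],"dr":[0,0,0]},{"travel":[0,0,0],"dr":[0,0,0]}]' 
python3 -c "
from h import *
to([.509,-.181,.063],np.deg2rad(-19.2))"
```

```text
time_s: 7.88
eef_pos: [0.5118, -0.1778, 0.0628]
eef_rot: [0.002, 0.987, -0.16, 0.003]
wrist_force: [0.4, -0.3, -0.1]
opening: 1.0
t 7.8833 pos [ 0.5118 -0.1778  0.0628] jig [-0.0187 -0.1175] F [ 0.4369 -0.2751 -0.0839] open 0.9995950791821284
travel [-0.011   0.026  -0.0014] dr [ 0.005  -0.0142  0.0271]
```

```bash

python3 -m handwheel '[{"travel":[-0.011,0.026,0],"dr":[0,-0.01,0.027]},{"travel":[0,0,0],"dr":[0,0,0]}]' >/dev/null
python3 -m handwheel '[{"travel":[0,0,0],"dr":[0,0,0]},{"travel":[0,0,0],"dr":[0,0,0]},{"travel":[0,0,0],"dr":[0,0,0]},{"travel":[0,0,0],"dr":[0,0,0]},{"travel":[0,0,0],"dr":[0,0,0]},{"travel":[0,0,0],"dr":[0,0,0]},{"travel":[0,0,0],"dr":[0,0,0]},{"travel":[0,0,0],"dr":[0,0,0]},{"travel":[0,0,0],"dr":[0,0,0]},{"travel":[0,0,0],"dr":[0,0,0]}]' -1 
python3 -c "
from h import *
to([*jig2w(.0,-.04),.063])"
```

```text
time_s: 8.88
eef_pos: [0.5129, -0.1823, 0.0703]
eef_rot: [0.003, 0.986, -0.166, 0.005]
wrist_force: [-0.3, 0.2, 0.9]
opening: 0.218
t 8.8833 pos [ 0.5129 -0.1823  0.0703] jig [-0.0168 -0.1217] F [-0.3082  0.2016  0.9153] open 0.21774594537547734
travel [ 0.0359 -0.555   0.0464] dr [ 0.0101 -0.0217 -0.2621]
```

```bash

python3 -m handwheel '[{"travel":[0,-0.03,0],"dr":[0,0,-0.13]},{"travel":[0,-0.05,0],"dr":[0,0,-0.13]},{"travel":[0,-0.08,0],"dr":[0,0,0]},{"travel":[0,-0.1,0],"dr":[0,0,0]},{"travel":[0,-0.1,0],"dr":[0,0,0]},{"travel":[0,-0.1,0],"dr":[0,0,0]},{"travel":[0,-0.08,0],"dr":[0,0,0]},{"travel":[0,0,0],"dr":[0,0,0]},{"travel":[0,0,0],"dr":[0,0,0]}]' 
python3 -c "
from h import *
import cv2,pickle
to([*jig2w(.0,-.00),.07])
c=viewer.get_calibration('wrist');a=viewer.camera('wrist');pickle.dump(c,open('w3.pkl','wb'))
cv2.imwrite('pics/w3.png',cv2.resize(a[60:330,60:500,::-1],None,fx=1.8,fy=1.8,interpolation=cv2.INTER_CUBIC))"
```

```text
time_s: 9.63
eef_pos: [0.5312, -0.0996, 0.0705]
eef_rot: [0.005, 0.995, -0.102, 0.006]
wrist_force: [0.0, -1.1, -0.7]
opening: 0.222
t 9.6333 pos [ 0.5312 -0.0996  0.0705] jig [-0.0149 -0.037 ] F [ 0.0437 -1.1071 -0.6783] open 0.22236462984478023
travel [ 0.0973 -0.2475  0.0022] dr [ 0.0159 -0.0248 -0.0161]
```

View pics/w3.png

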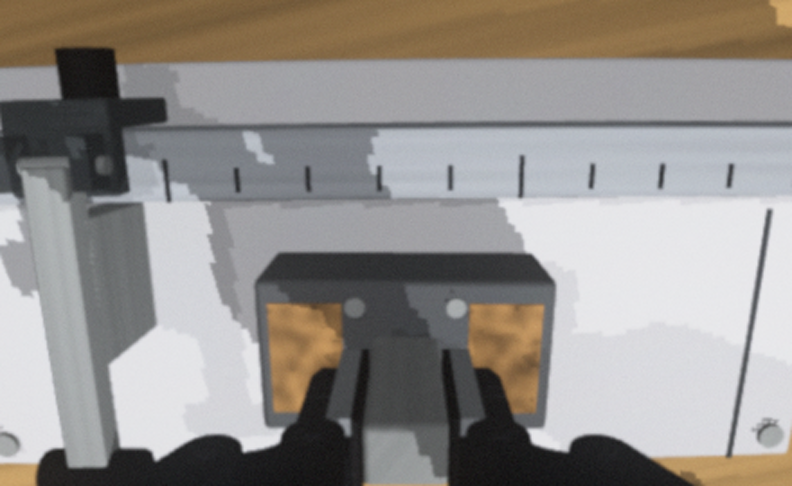

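The holder is gripped and nearly parallel to the fence: its top far edge runs (258,283)–(553,283) and the fence edge (200,200)–(792,197). I'll compute the gaps and the yaw.

```bash
python3 -c "
from h import *
import pickle
c=pickle.load(open('w3.pkl','rb'));p=lambda u,v:np.array([60+(u+.5)/1.8-.5,60+(v+.5)/1.8-.5])
np.set_printoptions(precision=4,suppress=True)
for n,u,v,z in [('fence a',200,200,.046),('fence b',790,197,.046),('h tl',258,283,.047),('h tr',554,283,.047),('h bot l',278,255,.012),('h bot r',535,255,.012),('blade far bottom',157,325,.017),('blade near bottom',110,362,.017),('arm edge far',72,180,.063),('arm near',113,465,.063)]:
  q=onz(c,p(u,v),z);print(n,q,w2jig(q))
"
```

```text
fence a [ 0.5851 -0.0518] [0.0287 0.0203]
fence b [ 0.5516 -0.2193] [ 0.0284 -0.1505]
h tl [ 0.558  -0.0618] [0.004  0.0053]
h tr [ 0.5402 -0.1474] [ 0.0032 -0.0822]
h bot l [ 0.5575 -0.0606] [0.0033 0.0063]
h bot r [ 0.5391 -0.1492] [ 0.0025 -0.0841]
blade far bottom [ 0.5424 -0.0128] [-0.0207  0.0503]
blade near bottom [0.5321 0.0089] [-0.0351  0.0696]
arm edge far [ 0.5986 -0.0271] [0.0371 0.0472]
arm near [ 0.5163 -0.0089] [-0.0472  0.049 ]
```

```bash

python3 -m handwheel '[{"travel":[0.025,-0.05,0],"dr":[0,0,-0.013]},{"travel":[0.03,-0.05,0],"dr":[0,0,0]},{"travel":[0.03,-0.05,0],"dr":[0,0,0]},{"travel":[0.025,-0.05,0],"dr":[0,0,0]},{"travel":[0.02,-0.04,0],"dr":[0,0,0]},{"travel":[0,0,0],"dr":[0,0,0]},{"travel":[0,0,0],"dr":[0,0,0]}]' 
python3 -c "
from h import *
to([*jig2w(.0101,.0065),.07])"
```

```text
time_s: 10.27
eef_pos: [0.5603, -0.0672, 0.0705]
eef_rot: [0.005, 0.995, -0.1, 0.006]
wrist_force: [-1.2, -0.9, 1.9]
opening: 0.218
t 10.2667 pos [ 0.5603 -0.0672  0.0705] jig [0.0074 0.0005] F [-1.1553 -0.8719  1.9266] open 0.21810768801620803
travel [ 0.0178 -0.0404  0.0029] dr [ 0.0174 -0.0243 -0.0098]
```

```bash

python3 -m handwheel '[{"travel":[0,-0.007,0],"dr":[0,0,0]},{"travel":[0,-0.007,0],"dr":[0,0,0]},{"travel":[0,-0.007,0],"dr":[0,0,0]}]' 
python3 -m handwheel '[{"travel":[0,-0.007,0],"dr":[0,0,0]},{"travel":[0,-0.007,0],"dr":[0,0,0]}]' 
python3 -c "
from h import *
to([*jig2w(.0101,.0065),.07])"
```

```text
time_s: 10.52
eef_pos: [0.5612, -0.0644, 0.0705]
eef_rot: [0.005, 0.995, -0.1, 0.006]
wrist_force: [-0.5, -1.4, 0.9]
opening: 0.223
time_s: 10.68
eef_pos: [0.5614, -0.0633, 0.0707]
eef_rot: [0.006, 0.995, -0.1, 0.006]
wrist_force: [-1.2, -7.0, 2.2]
opening: 0.22
t 10.6833 pos [ 0.5614 -0.0633  0.0707] jig [0.0077 0.0045] F [-1.1739 -7.0117  2.1851] open 0.22026356829380545
travel [ 0.0157 -0.0136  0.0044] dr [ 0.0217 -0.0258 -0.01  ]
```

```bash

python3 -m handwheel '[{"travel":[0.006,0,0],"dr":[0,0,0]},{"travel":[0.006,0,0],"dr":[0,0,0]}]' 
python3 -m handwheel '[{"travel":[0.005,0,0],"dr":[0,0,0]}]' 
python3 -c "
from h import *
to([*jig2w(.0101,.0045),.07])"
```

```text
time_s: 10.85
eef_pos: [0.5621, -0.0637, 0.0705]
eef_rot: [0.006, 0.995, -0.1, 0.005]
wrist_force: [-3.5, 0.5, 4.0]
opening: 0.226
time_s: 10.93
eef_pos: [0.5624, -0.0637, 0.0705]
eef_rot: [0.006, 0.995, -0.1, 0.004]
wrist_force: [-5.6, -2.1, 4.3]
opening: 0.225
t 10.9333 pos [ 0.5624 -0.0637  0.0705] jig [0.0087 0.0042] F [-5.6033 -2.0623  4.3453] open 0.22481693075901527
travel [ 0.0092 -0.0018  0.0036] dr [ 0.0218 -0.0189 -0.0101]
```

```bash

python3 -m handwheel '[{"travel":[0.005,0,0],"dr":[0,0,0]}]' 
python3 -m handwheel '[{"travel":[0.005,0,0],"dr":[0,0,0]}]' 
python3 -c "
from h import *
print(ctrl.get_obs()['torque']);to([*jig2w(.0101,.0045),.07])"
```

```text
time_s: 11.02
eef_pos: [0.5625, -0.0638, 0.0705]
eef_rot: [0.006, 0.995, -0.1, 0.004]
wrist_force: [-6.0, -1.7, 5.3]
opening: 0.223
time_s: 11.1
eef_pos: [0.5625, -0.0637, 0.0705]
eef_rot: [0.006, 0.995, -0.1, 0.003]
wrist_force: [-5.3, -0.5, 6.2]
opening: 0.22
[0.06358945 0.91327783 0.1640919 ]
t 11.1 pos [ 0.5625 -0.0637  0.0705] jig [0.0088 0.0042] F [-5.3272 -0.5367  6.2123] open 0.21963534753473082
travel [ 0.0086 -0.0018  0.0037] dr [ 0.0217 -0.0121 -0.0094]
```

```bash

python3 -m handwheel '[{"travel":[0.006,-0.005,0],"dr":[0,0,0]},{"travel":[0.006,-0.006,0],"dr":[0,0,0]}]' 
python3 -c "
from h import *
import cv2,pickle
o=ctrl.get_obs();print(o['torque'],o['wrist_force'],w2jig(o['wrist_force'][:2]+O));to([*jig2w(.0101,.0045),.07])
c=viewer.get_calibration('wrist');a=viewer.camera('wrist');pickle.dump(c,open('w4.pkl','wb'))
cv2.imwrite('pics/w4.png',cv2.resize(a[60:330,60:500,::-1],None,fx=1.8,fy=1.8,interpolation=cv2.INTER_CUBIC))
o=ctrl.get_obs();print(o['torque'],w2jig(o['wrist_force'][:2]+O))"
```

```text
time_s: 11.27
eef_pos: [0.5627, -0.0636, 0.0707]
eef_rot: [0.007, 0.995, -0.1, 0.0]
wrist_force: [-7.3, -4.4, 6.6]
opening: 0.224
[-0.71476406  1.19038724  0.21103613] [-7.28493718 -4.38714592  6.57824967] [-6.29406225 -5.71857845]
t 11.2667 pos [ 0.5627 -0.0636  0.0707] jig [0.009  0.0045] F [-7.2849 -4.3871  6.5782] open 0.22379094358645957
travel [ 0.0075 -0.0003  0.0048] dr [ 0.0268 -0.0037 -0.0074]
[-0.6422  1.1433  0.2205] [-6.9402 -5.7373]
```

View pics/w4.png

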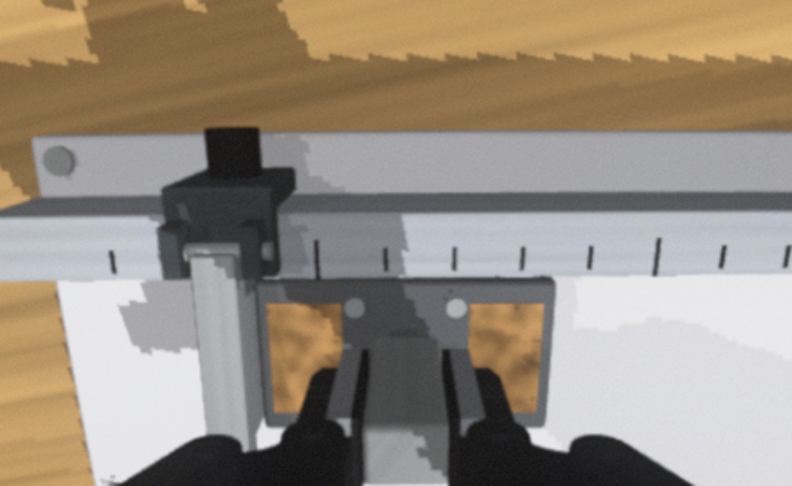

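```bash

python3 -m handwheel '[{"travel":[0.006,-0.006,0],"dr":[0,0,0]},{"travel":[0.006,-0.006,0],"dr":[0,0,0]},{"travel":[0.006,-0.006,0],"dr":[0,0,0]}]' 
python3 -c "
from h import *
o=ctrl.get_obs();print(o['torque'],w2jig(o['wrist_force'][:2]+O));to([*jig2w(.0101,.0045),.07])"
```

```text
time_s: 11.57
eef_pos: [0.5629, -0.0635, 0.071]
eef_rot: [0.009, 0.995, -0.099, -0.003]
wrist_force: [-7.3, -5.0, 6.7]
opening: 0.222
[-0.51096348  1.04332347  0.22702359] [-6.18196181 -6.30084511]
t 11.5667 pos [ 0.5629 -0.0635  0.071 ] jig [0.0092 0.0046] F [-7.2881 -4.9801  6.7194] open 0.22155054083068496
travel [0.006  0.0007 0.0064] dr [ 0.0355  0.009  -0.0048]
```

```bash

python3 -m handwheel '[{"travel":[0.005,-0.005,0],"dr":[0.01,0.01,0]}]' 
python3 -m handwheel '[{"travel":[0.005,-0.005,0],"dr":[0.01,0.01,0]}]' 
python3 -c "
from h import *
o=ctrl.get_obs();print(o['torque'],w2jig(o['wrist_force'][:2]+O));to([*jig2w(.0101,.0045),.07])"
```

```text
time_s: 11.65
eef_pos: [0.5629, -0.0635, 0.0709]
eef_rot: [0.007, 0.995, -0.098, -0.002]
wrist_force: [-6.1, -4.4, 4.4]
opening: 0.226
time_s: 11.73
eef_pos: [0.5629, -0.0636, 0.0708]
eef_rot: [0.006, 0.995, -0.098, 0.0]
wrist_force: [-5.4, -4.2, 4.5]
opening: 0.22
[-0.79755619  1.0281805   0.23044866] [-4.43223849 -5.17681649]
t 11.7333 pos [ 0.5629 -0.0636  0.0708] jig [0.0092 0.0045] F [-5.3533 -4.2173  4.5416] open 0.2202371031688071
travel [ 0.006  -0.0001  0.0051] dr [ 0.0214 -0.0034 -0.0021]
```

```bash

python3 -m handwheel '[{"travel":[0.007,-0.006,0],"dr":[0.006,0.006,0]},{"travel":[0.007,-0.0065,0],"dr":[0.006,0.006,0]}]' 
python3 -c "
from h import *
o=ctrl.get_obs();print(o['torque'],w2jig(o['wrist_force'][:2]+O));to([*jig2w(.0101,.0045),.07])"
python3 -m handwheel '[{"travel":[0.007,-0.0065,0],"dr":[0.006,0.006,0]},{"travel":[0.007,-0.0065,0],"dr":[0.006,0.006,0]},{"travel":[0.007,-0.0065,0],"dr":[0.006,0.006,0]},{"travel":[0.007,-0.0065,0],"dr":[0.006,0.006,0]}]' 
python3 -c "
from h import *
o=ctrl.get_obs();print(o['torque'],w2jig(o['wrist_force'][:2]+O));to([*jig2w(.0101,.0045),.07])"
```

```text
time_s: 11.9
eef_pos: [0.5629, -0.0637, 0.0706]
eef_rot: [0.004, 0.995, -0.098, 0.001]
wrist_force: [-7.5, -3.6, 7.3]
opening: 0.221
[-0.72260527  1.37307852  0.17252152] [-6.67197097 -5.0038374 ]
t 11.9 pos [ 0.5629 -0.0637  0.0706] jig [0.0092 0.0044] F [-7.5168 -3.6126  7.3381] open 0.2211714666692999
travel [ 0.006  -0.0007  0.0037] dr [ 0.0153 -0.0057  0.    ]
time_s: 12.23
eef_pos: [0.5629, -0.0638, 0.0704]
eef_rot: [0.001, 0.995, -0.097, 0.002]
wrist_force: [-7.6, -4.1, 6.5]
opening: 0.223
[-0.7637013   1.41328886  0.12971443] [-6.61586582 -5.48744086]
t 12.2333 pos [ 0.5629 -0.0638  0.0704] jig [0.0092 0.0043] F [-7.5557 -4.0979  6.5478] open 0.2230588631427482
travel [ 0.006  -0.0013  0.0025] dr [ 0.0037 -0.0096  0.0038]
```

```bash

python3 -m handwheel '[{"travel":[0.007,-0.008,-0.003],"dr":[0,0.002,0]},{"travel":[0.007,-0.008,-0.003],"dr":[0,0.002,0]}]' 
python3 -c "
from h import *
o=ctrl.get_obs();print(o['torque'],w2jig(o['wrist_force'][:2]+O));to([*jig2w(.0101,.0045),.07])"
python3 -m handwheel '[{"travel":[0.007,-0.0085,-0.003],"dr":[0,0.002,0]},{"travel":[0.007,-0.0085,-0.003],"dr":[0,0.002,0]},{"travel":[0.007,-0.0085,-0.003],"dr":[0,0.002,0]}]' 
python3 -c "
from h import *
o=ctrl.get_obs();print(o['torque'],w2jig(o['wrist_force'][:2]+O));to([*jig2w(.0101,.0045),.07])"
```

```text
time_s: 12.4
eef_pos: [0.5629, -0.0636, 0.0705]
eef_rot: [0.003, 0.995, -0.096, 0.001]
wrist_force: [-6.3, -5.4, 3.0]
opening: 0.221
[-0.92045357  0.98085767  0.11313554] [-5.08776989 -6.54625079]
t 12.4 pos [ 0.5629 -0.0636  0.0705] jig [0.0092 0.0045] F [-6.2624 -5.4334  3.0145] open 0.22097164231042926
travel [ 0.0062 -0.0003  0.0033] dr [ 0.0106 -0.0041  0.005 ]
time_s: 12.65
eef_pos: [0.563, -0.0635, 0.0707]
eef_rot: [0.006, 0.995, -0.096, -0.002]
wrist_force: [-6.2, -5.9, 4.1]
opening: 0.221
[-0.86587539  1.03332918  0.12489829] [-4.94056176 -6.94448931]
t 12.65 pos [ 0.563  -0.0635  0.0707] jig [0.0093 0.0046] F [-6.1953 -5.8526  4.1402] open 0.22133703870714241
travel [0.0055 0.0005 0.0048] dr [0.0221 0.0047 0.0062]
```

```bash

python3 -m handwheel '[{"travel":[0.009,-0.0085,-0.002],"dr":[0.006,0.006,0]},{"travel":[0.009,-0.0085,-0.002],"dr":[0.006,0.006,0]}]' 
python3 -c "
from h import *
o=ctrl.get_obs();print(o['torque'],w2jig(o['wrist_force'][:2]+O));to([*jig2w(.0101,.0045),.07])"
python3 -m handwheel '[{"travel":[0.009,-0.009,-0.002],"dr":[0.006,0.006,0]},{"travel":[0.009,-0.009,-0.002],"dr":[0.006,0.006,0]},{"travel":[0.009,-0.009,-0.002],"dr":[0.006,0.006,0]},{"travel":[0.009,-0.009,-0.002],"dr":[0.006,0.006,0]},{"travel":[0.009,-0.009,-0.002],"dr":[0.006,0.006,0]}]' 
python3 -c "
from h import *
import cv2,pickle
o=ctrl.get_obs();print(o['torque'],w2jig(o['wrist_force'][:2]+O));to([*jig2w(.0101,.0045),.07])
c=viewer.get_calibration('wrist');a=viewer.camera('wrist');pickle.dump(c,open('w5.pkl','wb'))
cv2.imwrite('pics/w5.png',cv2.resize(a[190:300,130:390,::-1],None,fx=3,fy=3,interpolation=cv2.INTER_CUBIC))"
```

```text
time_s: 12.82
eef_pos: [0.563, -0.0635, 0.0707]
eef_rot: [0.005, 0.995, -0.096, -0.002]
wrist_force: [-8.4, -6.6, 5.7]
opening: 0.222
[-1.08011645  1.41473513  0.08308219] [-6.90869955 -8.14642118]
t 12.8167 pos [ 0.563  -0.0635  0.0707] jig [0.0093 0.0046] F [-8.3594 -6.6494  5.6892] open 0.22197655741259414
travel [0.0053 0.0007 0.0045] dr [0.0185 0.0057 0.0079]
time_s: 13.23
eef_pos: [0.5631, -0.0636, 0.0706]
eef_rot: [0.002, 0.995, -0.095, -0.002]
wrist_force: [-7.9, -7.0, 5.8]
opening: 0.216
[-1.15744982  1.32971418  0.04701207] [-6.40144133 -8.41737801]
t 13.2333 pos [ 0.5631 -0.0636  0.0706] jig [0.0094 0.0045] F [-7.9145 -7.0137  5.7933] open 0.21571958163307395
travel [ 0.0048 -0.0001  0.0041] dr [0.0098 0.0072 0.0104]
```

View pics/w5.png

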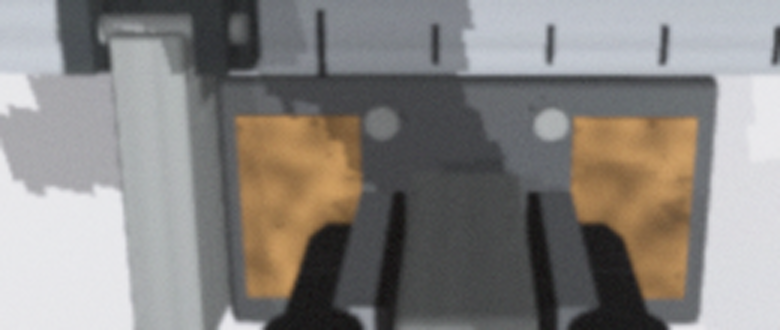

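The holder's far edge, (225,80)–(715,78), lies along the fence edge, and its left end at u≈222 is tight on the stop, so it is flush in the corner. I'll relax the push, square the tilt and release.

```bash

python3 -m handwheel '[{"travel":[0.004,-0.004,0],"dr":[0.002,0.012,0]},{"travel":[0.002,-0.002,0],"dr":[0,0.012,0]},{"travel":[0,0,0],"dr":[0,0,0]}]' 
python3 -c "
from h import *
o=ctrl.get_obs();print(o['torque'],w2jig(o['wrist_force'][:2]+O));to([*jig2w(.0101,.0045),.07])"
python3 -m handwheel '[{"travel":[0,0,0],"dr":[0,0,0]},{"travel":[0,0,0],"dr":[0,0,0]},{"travel":[0,0,0],"dr":[0,0,0]},{"travel":[0,0,0],"dr":[0,0,0]}]' -0.1
python3 -c "
from h import *
o=ctrl.get_obs();print(o['torque'],w2jig(o['wrist_force'][:2]+O));to([*jig2w(.0101,.0045),.07])"
```

```text
time_s: 13.53
eef_pos: [0.5627, -0.0638, 0.0703]
eef_rot: [0.003, 0.995, -0.095, 0.003]
wrist_force: [-2.2, -0.7, 1.9]
opening: 0.223
[0.00683816 0.20829999 0.04415763] [-1.99592147 -1.10221018]
t 13.5333 pos [ 0.5627 -0.0638  0.0703] jig [0.009  0.0043] F [-2.172  -0.6935  1.8942] open 0.22267496056568556
travel [ 0.0073 -0.0015  0.0023] dr [ 0.0093 -0.0115  0.0086]
time_s: 13.87
eef_pos: [0.5639, -0.0627, 0.0699]
eef_rot: [0.002, 0.995, -0.096, 0.004]
wrist_force: [0.0, -0.5, -0.5]
opening: 0.451
[-0.01713981 -0.00664831  0.0134038 ] [ 0.10890496 -0.48616564]
t 13.8667 pos [ 0.5639 -0.0627  0.0699] jig [0.01   0.0055] F [ 0.0124 -0.4981 -0.5315] open 0.4511315811281584
travel [ 0.0009  0.0068 -0.0009] dr [ 0.0057 -0.0158  0.0077]
```

```bash

python3 -m handwheel '[{"travel":[0,0,-0.04],"dr":[0,0,0]},{"travel":[0,0,-0.06],"dr":[0,0,0]},{"travel":[0,0,-0.1],"dr":[0,0,0]},{"travel":[0,0,-0.1],"dr":[0,0,0]},{"travel":[0,0,-0.1],"dr":[0,0,0]},{"travel":[0,0,0],"dr":[0,0,0]}]' 
python3 -c "
from h import *
to([*jig2w(-.051,.0556),.12])"
```

```text
time_s: 14.37
eef_pos: [0.5636, -0.0616, 0.1342]
eef_rot: [0.001, 0.995, -0.095, 0.004]
wrist_force: [0.3, -0.1, 0.3]
opening: 0.452
t 14.3667 pos [ 0.5636 -0.0616  0.1342] jig [0.0095 0.0065] F [ 0.2624 -0.0841  0.3314] open 0.45204358821265855
travel [-0.4025 -0.3291  0.0911] dr [ 0.004  -0.0146  0.0087]
```

```bash

python3 -m handwheel '[{"travel":[-0.1,-0.08,0],"dr":[0,-0.012,0.008]},{"travel":[-0.1,-0.08,0],"dr":[0,0,0]},{"travel":[-0.1,-0.08,0],"dr":[0,0,0]},{"travel":[-0.1,-0.09,0],"dr":[0,0,0]},{"travel":[0,0,0],"dr":[0,0,0]},{"travel":[0,0,0],"dr":[0,0,0]}]' 0.2
python3 -c "
from h import *
to([*jig2w(-.051,.0556),.036])"
```

```text
time_s: 14.87
eef_pos: [0.5144, -0.0004, 0.1361]
eef_rot: [0.002, 0.995, -0.098, 0.004]
wrist_force: [1.3, -0.5, -0.1]
opening: 0.597
t 14.8667 pos [ 0.5144 -0.0004  0.1361] jig [-0.0507  0.057 ] F [ 1.2518 -0.5183 -0.0856] open 0.5966632901453067
travel [-0.0078  0.0078  0.6671] dr [ 0.0049 -0.0159 -0.0028]
```

```bash

python3 -m handwheel '[{"travel":[0,0.01,0.15],"dr":[0,-0.015,0]},{"travel":[0,0,0.15],"dr":[0,0,0]},{"travel":[0,0,0.15],"dr":[0,0,0]},{"travel":[0,0,0.12],"dr":[0,0,0]},{"travel":[0,0,0.05],"dr":[0,0,0]},{"travel":[0,0,0],"dr":[0,0,0]}]'
python3 -c "
from h import *
to([*jig2w(-.051,.0556),.036])"
python3 -m handwheel '[{"travel":[0,0,0],"dr":[0,0,0]},{"travel":[0,0,0],"dr":[0,0,0]},{"travel":[0,0,0],"dr":[0,0,0]},{"travel":[0,0,0],"dr":[0,0,0]},{"travel":[0,0,0],"dr":[0,0,0]},{"travel":[0,0,0],"dr":[0,0,0]}]' -1
python3 -c "
from h import *
to([*jig2w(-.051,.0556),.036])"
```

```text
time_s: 15.37
eef_pos: [0.52, -0.0056, 0.042]
eef_rot: [0.002, 0.995, -0.099, 0.005]
wrist_force: [-0.6, -0.1, 1.0]
opening: 0.599
t 15.3667 pos [ 0.52   -0.0056  0.042 ] jig [-0.0442  0.053 ] F [-0.6068 -0.1494  0.9638] open 0.598906537489324
travel [-0.0459 -0.0172  0.0393] dr [ 0.0068 -0.0183 -0.0038]
time_s: 15.87
eef_pos: [0.5207, -0.0036, 0.0442]
eef_rot: [-0.0, 0.995, -0.1, 0.004]
wrist_force: [-0.8, 1.4, -3.4]
opening: 0.332
t 15.8667 pos [ 0.5207 -0.0036  0.0442] jig [-0.0438  0.0551] F [-0.7812  1.4269 -3.3901] open 0.33194746761677263
travel [-0.0482 -0.0027  0.0543] dr [-0.0027 -0.0163 -0.0089]
```

```bash

python3 -m handwheel '[{"travel":[0,0,0],"dr":[0,0,0]},{"travel":[0,0,0],"dr":[0,0,0]},{"travel":[-0.025,0,0.03],"dr":[0,-0.01,0]},{"travel":[-0.025,0,0.03],"dr":[0,0,0]},{"travel":[0,0,0],"dr":[0,0,0]}]' 0.2
python3 -m handwheel '[{"travel":[0,0,0],"dr":[0,0,0]},{"travel":[0,0,0],"dr":[0,0,0]},{"travel":[0,0,0],"dr":[0,0,0]},{"travel":[0,0,0],"dr":[0,0,0]},{"travel":[0,0,0],"dr":[0,0,0]},{"travel":[0,0,0],"dr":[0,0,0]}]' -1
python3 -c "
from h import *
to([*jig2w(-.051,.0556),.036])"
```

```text
time_s: 16.28
eef_pos: [0.5163, -0.0034, 0.0374]
eef_rot: [0.0, 0.995, -0.1, 0.005]
wrist_force: [-1.0, 0.5, 0.3]
opening: 0.598
time_s: 16.78
eef_pos: [0.516, -0.0026, 0.0371]
eef_rot: [-0.0, 0.995, -0.1, 0.005]
wrist_force: [-0.4, 1.0, -0.1]
opening: 0.334
t 16.7833 pos [ 0.516  -0.0026  0.0371] jig [-0.0486  0.0552] F [-0.3524  1.0244 -0.053 ] open 0.33351089051461597
travel [-0.0161 -0.0025  0.0072] dr [-0.0034 -0.0197 -0.0091]
```

```bash

python3 -m handwheel '[{"travel":[0.007,0,-0.09],"dr":[0,0,0]},{"travel":[0.015,0,-0.09],"dr":[0,0,0]},{"travel":[0.025,0,-0.085],"dr":[0,0,0]},{"travel":[0.035,0,-0.08],"dr":[0,0,0]}]'
python3 -c "
from h import *
o,_=state();j=w2jig(o['eef_pos']);dx=.039-j[0];dz=o['eef_pos'][2]+.021-.058;th=np.arctan2(dz,dx);print('theta',th,'r',np.hypot(dx,dz));to([*jig2w(-.051,.0556),.036])"
```

```text
time_s: 17.12
eef_pos: [0.5284, -0.005, 0.086]
eef_rot: [-0.001, 0.995, -0.1, 0.006]
wrist_force: [9.1, 1.6, -15.1]
opening: 0.338
theta 0.5785568928199795 r 0.08957294530896098
t 17.1167 pos [ 0.5284 -0.005   0.086 ] jig [-0.036   0.0553] F [  9.1383   1.6426 -15.1207] open 0.3378739723484272
travel [-0.1041 -0.0006  0.3319] dr [-0.0061 -0.0235 -0.011 ]
```

```bash

python3 -m handwheel '[{"travel":[0.065,0,-0.065],"dr":[0,0,0]},{"travel":[0.068,0,-0.06],"dr":[0,0,0]},{"travel":[0.075,0,-0.05],"dr":[0,0,0]},{"travel":[0.082,0,-0.038],"dr":[0,0,0]}]'
python3 -c "
from h import *
o,_=state();j=w2jig(o['eef_pos']);dx=.039-j[0];dz=o['eef_pos'][2]+.021-.058;th=np.arctan2(dz,dx);print('theta',th,'r',np.hypot(dx,dz));to([*jig2w(-.051,.0556),.036])"
```

```text
time_s: 17.45
eef_pos: [0.558, -0.0108, 0.1133]
eef_rot: [-0.002, 0.995, -0.1, -0.01]
wrist_force: [-12.5, 1.5, 8.8]
opening: 0.336
theta 1.0389149712263652 r 0.08848960684559057
t 17.45 pos [ 0.558  -0.0108  0.1133] jig [-0.0059  0.0553] F [-12.4992   1.4589   8.8073] open 0.336194484324053
travel [-0.2899  0.001   0.5213] dr [-0.0056  0.0403 -0.0078]
```

```bash

python3 -m handwheel '[{"travel":[0.078,0,-0.05],"dr":[0,0.02,0]},{"travel":[0.085,0,-0.035],"dr":[0,0.02,0]},{"travel":[0.09,0,-0.022],"dr":[0,0,0]},{"travel":[0.09,0,-0.012],"dr":[0,0,0]}]'
python3 -c "
from h import *
o,_=state();j=w2jig(o['eef_pos']);dx=.039-j[0];dz=o['eef_pos'][2]+.021-.058;th=np.arctan2(dz,dx);print('theta',th,'r',np.hypot(dx,dz));to([*jig2w(-.051,.0556),.036])"
```

```text
time_s: 17.78
eef_pos: [0.5982, -0.0188, 0.1254]
eef_rot: [-0.003, 0.995, -0.099, -0.015]
wrist_force: [-8.0, 1.6, 4.6]
opening: 0.335
theta 1.5271494779769865 r 0.08850478556132335
t 17.7833 pos [ 0.5982 -0.0188  0.1254] jig [0.0351 0.0553] F [-8.0452  1.6     4.5539] open 0.33511654290300713
travel [-0.5561  0.0009  0.6131] dr [-0.0042  0.0575 -0.0048]
```

Around 1.53 rad now. I'll go on to about 1.75 and release.

```bash

python3 -m handwheel '[{"travel":[0.09,0,-0.003],"dr":[0,0,0]},{"travel":[0.09,0,0.008],"dr":[0,0,0]},{"travel":[0.06,0,0.01],"dr":[0,0,0]},{"travel":[0,0,0],"dr":[0,0,0]}]'
python3 -c "
from h import *
o,_=state();j=w2jig(o['eef_pos']);dx=.039-j[0];dz=o['eef_pos'][2]+.021-.058;th=np.arctan2(dz,dx);print('theta',th,'r',np.hypot(dx,dz),o['wrist_force'])"
python3 -m handwheel '[{"travel":[0,0,0],"dr":[0,0,0]},{"travel":[0,0,0],"dr":[0,0,0]},{"travel":[0,0,0],"dr":[0,0,0]},{"travel":[0,0,0],"dr":[0,0,0]},{"travel":[0,0,0],"dr":[0,0,0]},{"travel":[0,0,-0.08],"dr":[0,0,0]},{"travel":[0,0,-0.15],"dr":[0,0,0]},{"travel":[0,0,-0.2],"dr":[0,0,0]},{"travel":[0,0,-0.2],"dr":[0,0,0]},{"travel":[0,0.2,-0.1],"dr":[0,0,0]},{"travel":[0,0.2,0],"dr":[0,0,0]},{"travel":[-0.1,0.2,0],"dr":[0,0,0]},{"travel":[-0.1,0,0],"dr":[0,0,0]},{"travel":[0,0,0],"dr":[0,0,0]},{"travel":[0,0,0],"dr":[0,0,0]}]' 0.6
python3 -c "
from h import *
import cv2,pickle
to([*jig2w(-.051,.0556),.036])
c=viewer.get_calibration('wrist');a=viewer.camera('wrist');pickle.dump(c,open('w6.pkl','wb'))
b=viewer.camera('side')[172:312,260:345]
a=cv2.resize(a,None,fx=1.1,fy=1.1,interpolation=cv2.INTER_CUBIC);b=cv2.resize(b,None,fx=2.1,fy=2.1)
im=np.zeros((462,616+b.shape[1],3),np.uint8);im[:a.shape[0],:616]=a;im[:b.shape[0],616:]=b
cv2.imwrite('pics/w6.png',im[:,:,::-1])"
```

```text
time_s: 18.12
eef_pos: [0.63, -0.025, 0.1213]
eef_rot: [-0.003, 0.995, -0.098, -0.023]
wrist_force: [-2.1, 1.2, 5.5]
opening: 0.335
theta 1.8964915587526774 r 0.08902507271049387 [-2.0780421   1.17454204  5.51888657]
time_s: 19.37
eef_pos: [0.5874, -0.1125, 0.2477]
eef_rot: [-0.0, 0.995, -0.097, -0.016]
wrist_force: [0.1, 0.0, -0.3]
opening: 0.799
t 19.3667 pos [ 0.5874 -0.1125  0.2477] jig [ 0.0428 -0.0388] F [ 0.081   0.0489 -0.2851] open 0.7993906875290826
travel [-0.5783 -0.6331  1.4295] dr [0.0046 0.062  0.002 ]
```

View pics/w6.png

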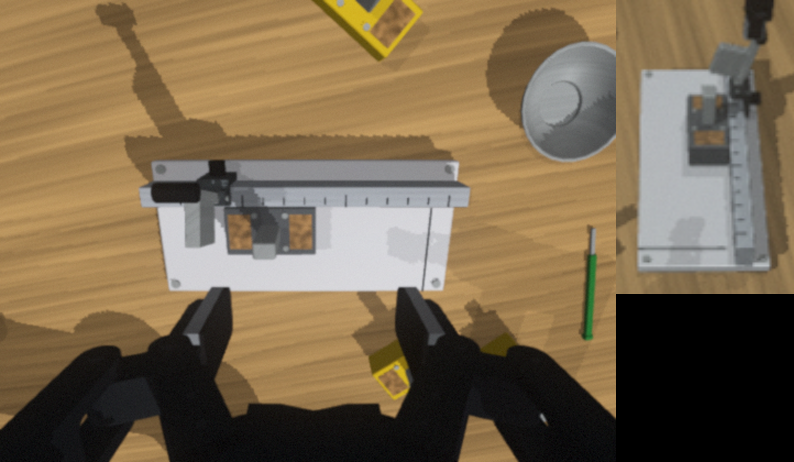

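The stop is up and leaning back, the holder is in the corner place, and the dish and scalpel are undisturbed. The last view is an enlarged crop of the holder.

```bash
python3 -c "
from h import *
import cv2,pickle
c=viewer.get_calibration('wrist');a=viewer.camera('wrist');pickle.dump(c,open('w7.pkl','wb'))
cv2.imwrite('pics/w7.png',cv2.resize(a[155:245,160:310,::-1],None,fx=5,fy=5,interpolation=cv2.INTER_CUBIC))
print((5*(proj(c,[*jig2w(.029,.0494),.012])-[160,155])),[5*(proj(c,[*jig2w(.029,y),.046])-[160,155]) for y in (.0494,-.0406)])"
```

```text
[245.42653798 124.40916041] [array([211.1906879, 162.2650348]), array([632.18589785, 163.28840566])]
```

View pics/w7.png

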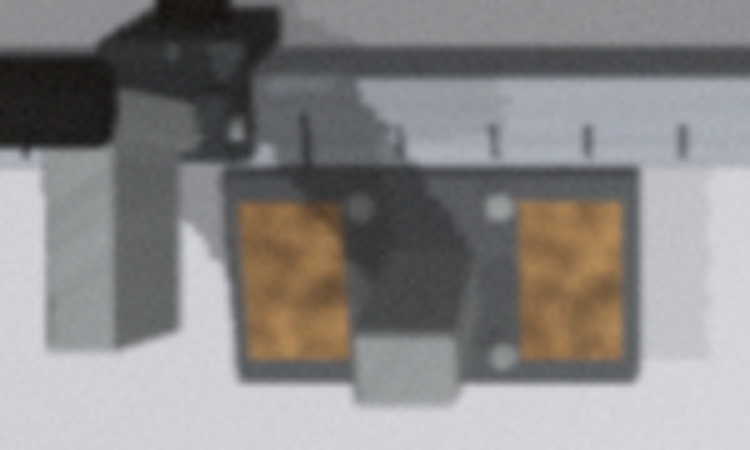

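```bash
python3 -c "
from h import *
ctrl.hand_in();print(ctrl.get_obs()['time_s'])"
```

```text
the job is handed in; nothing more can be done
the job is handed in; nothing more can be done
```

The job is handed in after about 20 s of the 72 s allowed. All my checks passed, but nothing reported a verdict.

**What I did:** I pinched the stop's bar and flipped it fully down. I then gripped the grey holder, turned it square and slid it into the corner. I held it against fence and stop for about 1.5 s, then let go and flipped the stop back up.

**Forces:** The wrist force during the hold was about 5–7 N toward the fence and 5–8.5 N toward the stop. These include some friction on the bed, so the contact forces themselves were not measured directly.

**Last checks:**
- **Stop:** it is up, leaning back at about 1.9 rad by my estimate from the gripper position.
- **Holder:** in the final crop it is parallel to the fence with a gap under 1 mm. It sits about 0.4 mm short of where it was held against the stop, but my pixel readings are only good to about 1 mm.
- **Bystanders:** the dish and scalpel look undisturbed. The jar was out of the final view; no move went near it.
- **Robot:** it is clear of everything, with no load on the wrist.

**What was off:**
- Pressing the stop onto its end stop briefly took the wrist force to about 73 N, against the 120 N limit.
- My second grip on the bar was first off-centre by about 7 mm, so I opened, corrected and gripped again.

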